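# Slide the snap anvil under a sprung flap into its drop box

### The job

Put the snap anvil (the flat metal disc on the raised deck) away in its drop box. Press the tread plate beside the lane down level with one fingertip so that the spring flap stays up, and meanwhile push the disc along the lane with the other fingertip, under the flap, until it drops into the box; then come away so that the flap springs shut. Only push the disc, never grip or lift it, and leave the spool, the pot and the sanding block where they stand.

Things in the scene. Friction and masses are not known exactly. Their poses are not given: they have to be found in the camera images.
- mouth (a point): Point of the station (fixed, level; place and yaw vary): middle of the lane, at deck height (75 mm above the worktop), right below the shut flap. x points along the lane into the box, y across it to the left (tread side), z up; all x, y below are in this frame. Lane 60 mm wide between rails 10 mm high, 5 mm thick. The box goes on to x = 118 mm, its fixed lid 33 mm above the deck.
- deck_edge (a point): Middle of the far edge of the grey deck, on its top, at x = -8 mm. The deck runs from x = -154 mm to here and ends in a drop of 65 mm to the box floor: a disc pushed until its centre is some mm past this edge tips in by itself.
- shaft (a point): Point on the axis of the steel shaft (8 mm thick) on which flap and tread turn, at x = -81 mm. It runs parallel to the lane at y = 52 mm, 24 mm above the deck, on two posts (x = -150 and -12 mm, 16 mm wide, tops 30 mm above the deck). The flap is a 3 mm metal plate at x = 2 to 5 mm, lower edge 2 mm above the deck; it swings up in its own plane, its free end to 70 mm above the deck.
- flap (a joint): Angle in rad of flap, shaft and tread, which are one piece: 0 = flap shut (sprung), 0.66 = tread level, 0.72 = stop. From 0.55 on, the disc passes freely under the flap. Pressing the tread down opens the flap; it shuts by itself when let go. Pressing takes about 3 N at first and 6 N when level.
- tread (a point): Middle of the top face of the tread, a ribbed metal plate 126 x 66 mm left of the shaft (x = -144 to -18 mm); moves with it. At rest it slopes up away from the lane by 0.66 rad (y = 74 to 127 mm, 18 to 59 mm above the deck). Pressed level: y = 66 to 132 mm, 6 mm above the deck, so one tip can slide along it while the other, at the same height, pushes the disc.
- anvil_mid (a point): Centre (half-way up) of the snap anvil, a flat round steel disc 50 mm across and 14 mm thick, about 0.16 kg, lying flat on the smooth deck in the lane, its centre 55 to 80 mm before the flap at the start.
- spool: Loose bystander, not to be moved: thread spool, 45 mm across and 46 mm tall, standing on the worktop beside the station; origin at the centre of its underside.
- pot: Loose bystander, not to be moved: screw-top pot, 53 mm across and 50 mm tall, standing on the worktop beside the station; origin at the centre of its underside.
- sand_block: Loose bystander, not to be moved: cork sanding block, 62 x 100 x 36 mm, standing on the worktop beside the station; origin at the centre of its underside.
Mind the look-alikes: they are no part of the job. Leave any green look-alike of the part that bears anvil_mid alone.

How it is judged:
On the way, in this order (a step that is already met when the one before it is completed fails the run):
1. the flap is held up while the disc still lies on the deck before it (value of joint flap above 0.4 rad and x of anvil_mid in the frame of mouth below -0.028 m and z of anvil_mid in the frame of mouth above 0 m), for 0.1 s.
2. the disc passes under the flap while it is held up (value of joint flap above 0.4 rad and x of anvil_mid in the frame of mouth above -0.022 m and z of anvil_mid in the frame of mouth above -0.02 m and y of anvil_mid in the frame of mouth between -0.035 and 0.035 m), for 0.05 s.
3. the disc is in the box and the flap is shut again (x of anvil_mid in the frame of mouth between -0.006 and 0.112 m and y of anvil_mid in the frame of mouth between -0.04 and 0.04 m and height (world z) of anvil_mid below 0.05 m and value of joint flap below 0.06 rad), for 0.2 s.
At the end, for the whole second after the job is handed in: The disc lies in the drop box (its centre behind the deck's edge, within the walls, under 50 mm above the worktop), the flap is shut (joint under 0.06 rad) and the three bystanders are within 20 mm of where they stood (all of step 3 and z of anvil_mid in the frame of mouth above -0.075 m and distance of each of spool, pot, sand_block from where it was at the start of the episode below 0.02 m); the robot touches nothing.
It fails at once if the disc is lifted (its centre more than 28 mm above the deck) (z of anvil_mid in the frame of mouth above 0.028 m).
It fails at once if a bystander is moved by more than 20 mm (distance of any of spool, pot, sand_block from where it was at the start of the episode above 0.02 m).
It also fails if it takes over 32 s, if anything falls off the work surface, if the arm or the gripper's body presses on something with over 40 N, if the wrist force passes 120 N, or if a joint passes its speed limit or range.

### The arm

A 6-joint arm with a two-finger parallel gripper is mounted at the origin on a cart in front of the work surface, level with it; the furniture and walls round the work are solid. World frame = base frame: x ahead of the robot, y to its left, z up, the work surface at z = 0. Lengths are in m, angles in rad, forces in N, time in s.
With the tool pointing down it reaches from about 0.275 to 0.725 m from the base axis. Payload 15.9 kg.
Tool frame: the origin (TCP) lies midway between the tips of the shut fingers; the grasp point (between the pads) lies 19 mm behind it (arm.grasp_offset is the distance from the TCP to the grasp point, in m); z points along the fingers, y is the line along which they close (so a half turn about z gives the same grasp; the last joint's range is limited). The gripper opens to 85 mm and grips with 20 to 120 N. Pads are 22 mm wide; open, the fingers measure 114 mm over their backs; the gripper's body (76 mm by 85 mm) begins 54 mm behind the grasp point. The pads swing forward as they close: fully open they stand 13 mm farther back than shut.
Start: joints at [-1.31, 0.213, -0.034, 1.323, 0, 1.571], TCP at [0.129, -0.483, 0.231] pointing down, gripper open.
Joint ranges: [-2.98, 2.98], [-0.74, 1.72], [-1.14, 1.35], [-2.1, 2.04], [-1.57, 1.44], [-3.14, 3.14]. Speed limits (rad/s): [1.89, 1.89, 2.39, 2.57, 3.14, 3.14].

### API

Orientations are given as [roll, pitch, yaw] about the fixed x, y, z axes, in that order (R = Rz(yaw) Ry(pitch) Rx(roll)).
In Python, from rig import arm gives the robot as it stands. The module is installed in compiled form; this text tells all that it offers. Calls block until the motion is done:
- arm.reach(position, orientation): joint-space move of the TCP to a pose.
- arm.move_linear(position, rot=None, velocity=0.15): straight line of the TCP; rot=None keeps the orientation; velocity is the mean speed in m/s.
- arm.set_joints(angles): joint-space move.
- arm.gripper_to(opening, f_grip=None): finger opening in m; f_grip is the grip in N (None keeps the last); returns when the fingers have stopped.
- arm.sleep(seconds).
- arm.ik(position, orientation): joint angles nearest the present ones, or None.
- arm.snapshot(name): name is "scene" or "top" or "wrist"; returns a dict with "frame" (420x560x3 uint8, blue, green, red), "range_z" (420x560 float32, m along the optical axis (not along the pixel's ray), 0 where there is no reading), "K" (3x3 intrinsics, pixels), "R" (3x3) and "t" (3): a world point X has camera coordinates R X + t. Camera axes: x right, y down, z forward; pixel columns grow to the right and rows downward; lengths in m; the calibration is good to about 2 mm. A picture is of the moment at which its call begins.
A pose or a line that the arm cannot do raises arm.Unreachable and nothing moves.
- arm.finish_job(): hands the job in; it is judged then, once.
Readings, each from a call of its own:
- arm.current_time(): time.
- arm.current_joints(): joint angles.
- arm.current_joint_velocities(): joint speeds.
- arm.current_effort(): joint torques, N m.
- arm.current_ee_pos(): TCP position.
- arm.current_orientation(): TCP orientation.
- arm.current_contact_force(): force on the tool from outside, world axes, zero at the start.
- arm.current_ft_torque(): the same for the moment, N m.
- arm.current_gripper_width(): finger opening in m.
- arm.current_grip_force(): force on a finger pad.
Only numpy, scipy, OpenCV 4.12 (cv2) and the standard library are available. Lean on these libraries where they do the work, as an engineer would, in place of code of your own. Each camera call takes 0.05 s, during which the arm holds its last target. There are 200 camera calls.

## Working session

There is one attempt and no reset: what is moved stays moved. The work goes in short steps, each a Python script; the robot and the scene stay as the last script left them, time stands still between calls to the robot, and variables do not carry over. Pictures are saved under pics/ and viewed, at most 10 in all, crops included, and the job is handed in when it is done.

```bash
mkdir -p pics
python3 - <<'E'
from rig import arm
import cv2,numpy as np
for n in("scene","top"):
    s=arm.snapshot(n); cv2.imwrite(f"pics/{n}0.png",s["frame"]); np.savez(f"{n}0.npz",**s)
    print(n,s["K"].tolist(),s["R"].round(3).tolist(),s["t"].round(3).tolist())
print(arm.current_time(),arm.current_orientation())
E
```

```text
scene [[396.61364710869736, 0.0, 277.46973320404754], [0.0, 396.61364710869736, 204.56646254982056], [0.0, 0.0, 1.0]] [[0.882, -0.471, 0.022], [-0.279, -0.559, -0.781], [0.379, 0.683, -0.625]] [-0.511, 0.235, 0.807]
top [[418.88583983591394, 0.0, 276.96767378841224], [0.0, 418.88583983591394, 206.50654410424252], [0.0, 0.0, 1.0]] [[0.135, -0.991, 0.004], [-0.964, -0.132, -0.233], [0.231, 0.028, -0.973]] [-0.074, 0.542, 1.267]
0.1 [-3.14064563e+00 -2.56672937e-05  2.60868821e-01]
```

View pics/top0.png

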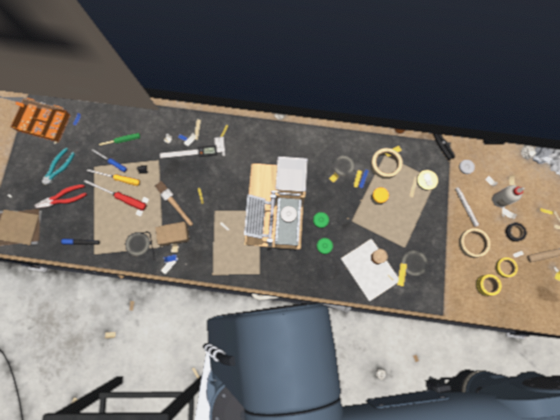

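View pics/scene0.png

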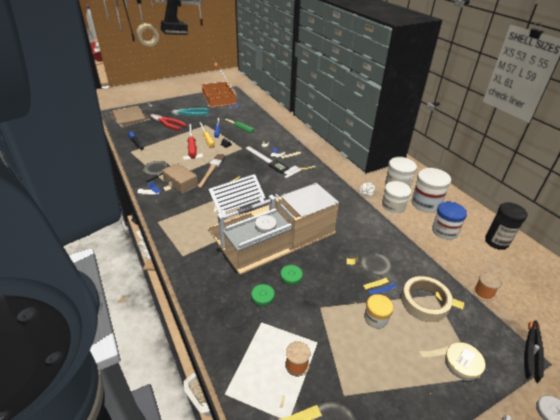

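The thing could be taken for: the silver disc in the lane at top (289,213), the green discs at (321,219) and (325,245), and the pale tape or lid discs on the right. I choose the silver disc on the grey deck and check it in a close crop.

```bash
cat > h.py <<'E'
import numpy as np,cv2
def cloud(s):
    z=s["range_z"];v,u=np.nonzero(z>0);d=z[v,u];K=s["K"]
    c=np.stack([(u-K[0,2])/K[0,0]*d,(v-K[1,2])/K[1,1]*d,d],1)
    return (c-s["t"])@s["R"],u,v
def proj(s,X):
    c=np.atleast_2d(X)@s["R"].T+s["t"];p=c@s["K"].T;return p[:,:2]/p[:,2:]
E
python3 - <<'E'
from h import *
s=dict(np.load("top0.npz"));P,u,v=cloud(s)
f=s["frame"];H=np.zeros(f.shape[:2]);H[v,u]=P[:,2]
c=f[145:260,230:345];h=(np.clip(H[145:260,230:345],0,.15)/.15*255).astype(np.uint8)
o=np.hstack([cv2.resize(c,(400,400),interpolation=cv2.INTER_CUBIC),cv2.resize(cv2.applyColorMap(h,2),(400,400),interpolation=0)])
cv2.imwrite("pics/c1.png",o)
for r,cc in [(213,289),(230,289),(240,285),(175,292),(170,285),(175,262),(220,256),(243,268),(213,275),(245,299),(219,321),(245,325)]:
    m=(u==cc)&(v==r);print((cc,r),P[m].round(4).tolist())
# deck plane points rect, lid rect
m=(u>240)&(u<320)&(v>150)&(v<255)
for lo,hi in((.071,.079),(.105,.118),(.083,.092)):
    q=P[m&(P[:,2]>lo)&(P[:,2]<hi)];
    if len(q)>5:
        r=cv2.minAreaRect(q[:,:2].astype(np.float32)*1000);print(lo,len(q),np.median(q[:,2]),r)
E
```

```text
(289, 213) [[0.5264, -0.0404, 0.0849]]
(289, 230) [[0.4746, -0.0473, 0.077]]
(285, 240) [[0.4425, -0.0391, 0.0731]]
(292, 175) [[0.6439, -0.0339, 0.1058]]
(285, 170) [[0.6562, -0.0101, 0.1088]]
(262, 175) [[0.6595, 0.0661, 0.0148]]
(256, 220) [[0.4854, 0.0562, 0.1108]]
(268, 243) [[0.4265, 0.0118, 0.0706]]
(275, 213) [[0.5379, 0.0053, 0.0061]]
(299, 245) [[0.4428, -0.0864, 0.0075]]
(321, 219) [[0.5363, -0.1469, 0.0156]]
(325, 245) [[0.4538, -0.1697, 0.0103]]
0.071 653 0.07541246250211604 ((507.4232482910156, -33.278079986572266), (160.53189086914062, 87.79962158203125), 1.4984099864959717)
0.105 1200 0.10881129006153459 ((568.24560546875, -2.2240676879882812), (131.05760192871094, 298.43817138671875), 67.92102813720703)
0.083 342 0.0873495301539092 ((518.572265625, -18.06005859375), (163.6004180908203, 117.00157165527344), 1.821724534034729)
```

View pics/c1.png

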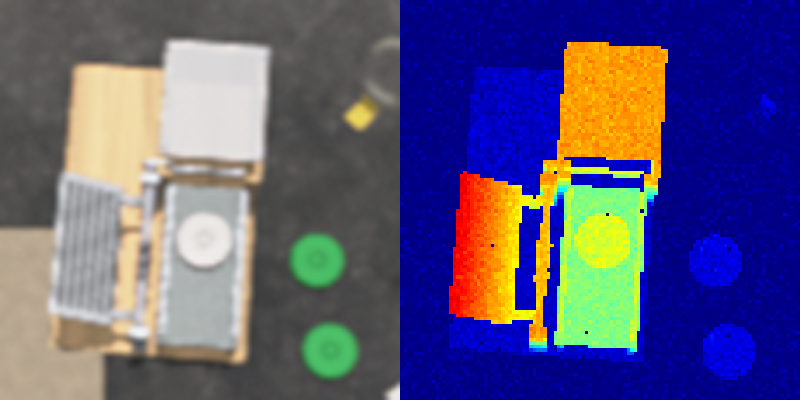

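The crop shows the bare steel disc at crop (204,240), i.e. top (289,213), z≈0.085, on the grey deck inside the lane. The green discs lie on the worktop. The box lid is further ahead (+x) and the tread is on the left. Next: coarse pose, then hover and one close look.

```bash
cat >> h.py <<'E'
def ray(s,uv,z):
    d=s["R"].T@np.linalg.inv(s["K"])@np.array([uv[0],uv[1],1.]);c=-s["R"].T@s["t"];return c+d*(z-c[2])/d[2]
E
python3 - <<'E'
from h import *
from rig import arm
s=dict(np.load("top0.npz"))
g=lambda x,y,z:ray(s,(230+x/3.478,145+y/3.478),z)
a=g(218.5,43,.109);b=g(211,160,.109);c=g(199,348,.075);d=g(204,240,.089)
yaw=np.arctan2(*(a-c)[1::-1]);e=np.array([np.cos(yaw),np.sin(yaw),0]);n=np.array([-e[1],e[0],0])
o=(a-118e-3*e+c+154e-3*e)/2;o[2]=.075
print(a,b,c,d,yaw,o,np.linalg.norm(a-c),(d-o)@e,(d-o)@n)
arm.reach(o-e*.10+n*.03+[0,0,.2],[np.pi,0,yaw])
w=arm.snapshot("wrist");np.savez("w0.npz",**w);cv2.imwrite("pics/w0.png",w["frame"])
P,u,v=cloud(w);print(arm.current_time(),(-w["R"].T@w["t"]).round(3),arm.current_joints().round(2))
for x in(-.154,-.081,-.008,.118):
    for y,z in((0,0),(.03,0),(-.03,0)): print(x,y,proj(w,o+e*x+n*y+[0,0,z]).round(0))
E
```

```text
[ 0.70097728 -0.02912248  0.109     ] [ 0.59084605 -0.03643691  0.109     ] [ 0.42754268 -0.0479543   0.075     ] [ 0.52219782 -0.03969515  0.089     ] 0.06876282108675298 [ 0.58221744 -0.03730163  0.075     ] 0.276183125167505 -0.06004223059242876 0.0017360017152938606
2.2583 [ 0.549 -0.011  0.418] [-0.03  0.17  0.02  1.42 -0.    3.04]
-0.154 0 [[303. 230.]]
-0.154 0.03 [[278. 230.]]
-0.154 -0.03 [[328. 230.]]
-0.081 0 [[304. 169.]]
-0.081 0.03 [[278. 169.]]
-0.081 -0.03 [[331. 169.]]
-0.008 0 [[306. 100.]]
-0.008 0.03 [[278. 100.]]
-0.008 -0.03 [[334. 100.]]
0.118 0 [[309. -40.]]
0.118 0.03 [[277. -40.]]
0.118 -0.03 [[340. -41.]]
```

View pics/w0.png

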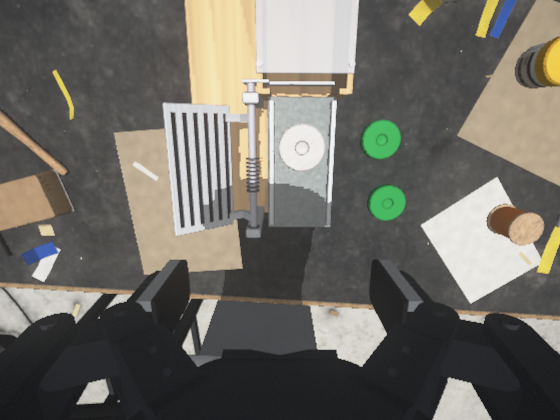

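The wrist view shows the disc at (302,147) in the lane, the deck front edge mid at (299.5,226) and its far edge mid at (304.5,97). The tread is at (200,165), the shaft at x≈253, and the green discs are off to the right. I refine the pose from this view.

Run:
```python
from h import *
w=dict(np.load("w0.npz"));P,u,v=cloud(w);f=w["frame"]
md=lambda x,y,r=3:np.median(P[(abs(u-x)<=r)&(abs(v-y)<=r)],0).round(4)
print("deck",md(300,205),md(285,115),"disc",md(302,147),"lid",md(305,50),"tread",md(200,168))
c=(ray(w,(299.5,226),.075));b=ray(w,(304.5,97),.075);d=ray(w,(302,147),.089)
yaw=np.arctan2(*(b-c)[1::-1]);print("edges",c,b,np.linalg.norm(b-c),yaw,d)
# depth-based deck, disc
m=(u>262)&(u<342)&(v>85)&(v<235)
q=P[m&(abs(P[:,2]-.075)<.004)][:,:2];print(cv2.minAreaRect((q*1000).astype(np.float32)))
q=P[m&(abs(P[:,2]-.0895)<.003)&(abs(u-302)<24)&(abs(v-147)<24)];print("disc",cv2.minEnclosingCircle((q[:,:2]*1000).astype(np.float32)),q.mean(0))
l=P[(u>250)&(u<362)&(v<85)&(abs(P[:,2]-.1095)<.005)];print("lid",np.median(l[:,2]),cv2.minAreaRect((l[:,:2]*1000).astype(np.float32)))
# shaft line
t=P[(u>247)&(u<258)&(v>105)&(v<150)&(P[:,2]>.09)];print("shaft",t.max(0),np.median(t,0))
g=f.copy()
cv2.imwrite("pics/w0c.png",cv2.resize(f[80:240,160:350],None,fx=4,fy=3.7,interpolation=cv2.INTER_CUBIC)[:600])
```

```text
deck [ 0.4595 -0.0417  0.0759] [ 0.558  -0.017   0.0755] disc [ 0.5265 -0.0372  0.0866] lid [ 0.6153 -0.0305  0.1086] tread [0.5013 0.0642 0.1164]
edges [ 0.4335072  -0.04335034  0.075     ] [ 0.57755515 -0.03619614  0.075     ] 0.1442254942375364 0.049624678542786585 [ 0.52655964 -0.03704156  0.089     ]
((510.511474609375, -40.41010665893555), (157.59117126464844, 78.04782104492188), 3.279013156890869)
disc ((525.5010375976562, -37.030662536621094), 25.005226135253906) [ 0.52609911 -0.03692364  0.08907023]
lid 0.10868052374079695 ((620.9190063476562, -28.35693359375), (69.189208984375, 97.34156799316406), 3.845118761062622)
shaft [0.56378016 0.02055895 0.10525794] [0.54357687 0.01594256 0.10294929]
```

View pics/w0c.png

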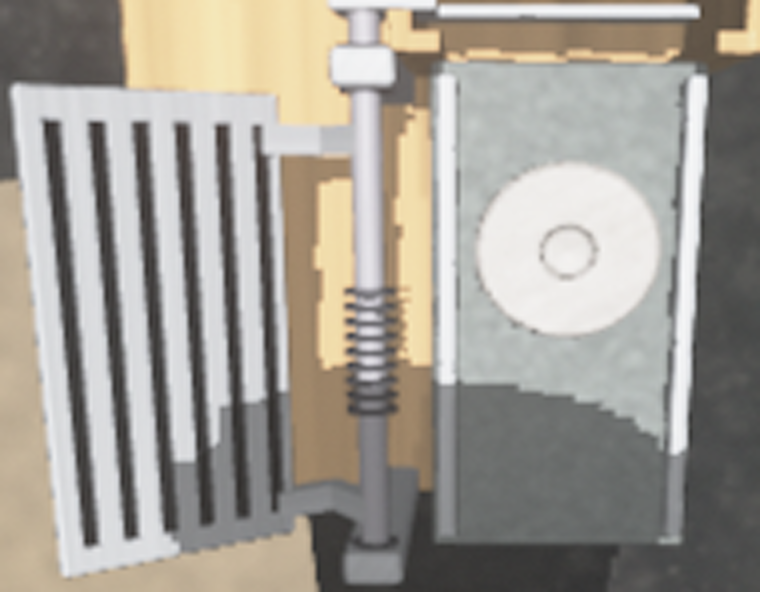

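```bash
cat >> h.py <<'E'
yaw=.057;o=np.array([.5855,-.036,.075]);e=np.array([np.cos(yaw),np.sin(yaw),0]);n=np.array([-e[1],e[0],0]);k=np.array([0,0,1.])
th=.19;rot=[np.pi,-th,yaw]
def tcp(front,h,yf=.002):  # front tip edge x, lowest tip edge height over deck, pushing finger y
    s,c=np.sin(th),np.cos(th)
    x=front-.011*c+.013*s; z=h+.011*s-.013*c
    return o+e*x+n*(yf+.04975)+k*z
E
python3 - <<'E'
from h import *
from rig import arm
for a in((-.093,.08),(-.093,.005),(-.025,.005)): print(tcp(*a),arm.ik(tcp(*a),rot))
arm.gripper_to(.085)
print(arm.current_gripper_width())
arm.reach(tcp(-.093,.08),rot); print(arm.current_contact_force().round(1))
for h in(.03,.015,.005):
    arm.move_linear(tcp(-.093,h),velocity=.08); print(h,arm.current_ee_pos().round(4),tcp(-.093,h).round(4),arm.current_contact_force().round(1))
print(arm.current_time())
for c in("wrist","scene"):
    w=arm.snapshot(c);np.savez(c+"1.npz",**w)
    im=w["frame"] if c=="wrist" else cv2.resize(w["frame"][160:290,180:370],None,fx=4,fy=4)
    cv2.imwrite(f"pics/{c}1.png",im)
E
```

```text
[0.48136956 0.00989231 0.14431139] [ 0.01539889  0.04411588 -0.47549941  0.8613415   0.00785455  3.10073935]
[0.48136956 0.00989231 0.06931139] [ 0.01539889  0.11666756 -0.60468179  0.65960744  0.00785455  3.10073935]
[0.54925912 0.01376621 0.06931139] [ 0.0211721   0.24490913 -0.44372997  0.69227624  0.00676502  3.10640897]
0.08536055761869488
[ 0.1 -0.1  1.1]
0.03 [0.4816 0.0098 0.0948] [0.4814 0.0099 0.0943] [-1.5 -1.1  1.7]
0.015 [0.4817 0.0099 0.0797] [0.4814 0.0099 0.0793] [-0.4 -1.6  3.8]
0.005 [0.4818 0.01   0.0699] [0.4814 0.0099 0.0693] [ 0.9 -1.   5.5]
4.5583
```

View pics/wrist1.png

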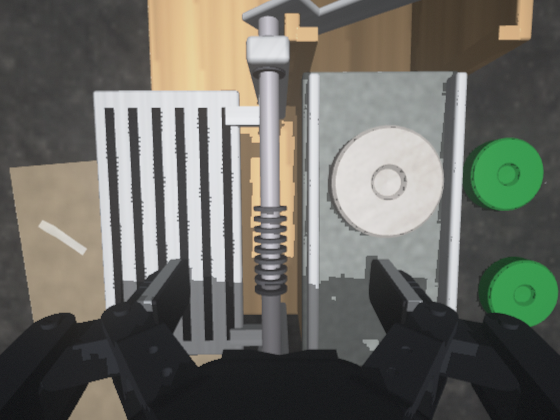

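View pics/scene1.png

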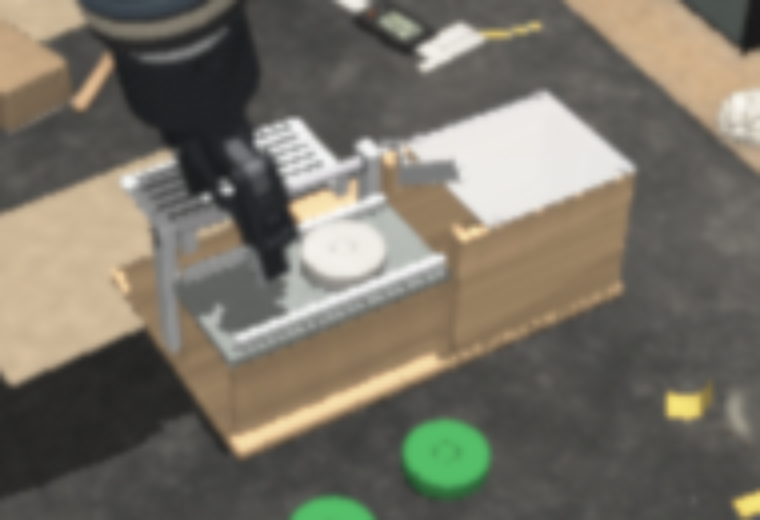

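The flap is up (scene crop 425,170), the tread is level, and the pushing tip stands right behind the disc (wrist 395,270 against disc centre 388,180). Now push.

Run:
```python
from h import *
from rig import arm
for f in(-.075,-.055,-.04,-.032,-.026):
    arm.move_linear(tcp(f,.0045),velocity=.05); print(f,arm.current_ee_pos().round(4),arm.current_contact_force().round(1))
arm.sleep(.4)
w=arm.snapshot("wrist");np.savez("w2.npz",**w);cv2.imwrite("pics/w2.png",w["frame"]);print(arm.current_time())
```

```text
-0.075 [0.4998 0.0112 0.0695] [2.  1.6 4.3]
-0.055 [0.5195 0.0122 0.0692] [0.1 1.1 4.7]
-0.04 [0.5345 0.013  0.0691] [2.1 1.8 5.1]
-0.032 [0.5424 0.0134 0.069 ] [1.3 1.4 4.9]
-0.026 [0.5483 0.0138 0.0689] [0.6 0.8 4.3]
7.1917
```

View pics/w2.png

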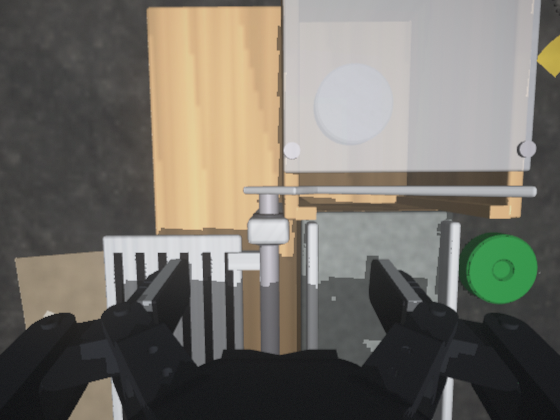

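The disc is gone from the deck and shows through the lid on the box floor at (353,105). Now come away straight up and check.

Run:
```python
from h import *
from rig import arm
p=tcp(-.04,.08); arm.move_linear(tcp(-.045,.03),velocity=.08); arm.move_linear(p,velocity=.1); arm.move_linear(p+k*.1-e*.06,velocity=.15)
arm.sleep(.5)
w=arm.snapshot("wrist");s=arm.snapshot("scene")
a=cv2.resize(w["frame"],(400,300));b=cv2.resize(s["frame"][160:290,190:363],(400,300))
cv2.imwrite("pics/w3.png",np.hstack([a,b]));print(arm.current_time(),arm.current_contact_force().round(1))
```

```text
9.9167 [ 0.3  0.5 -0.2]
```

View pics/w3.png

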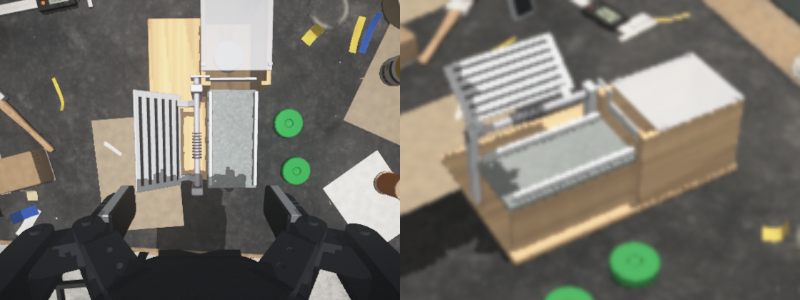

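The disc is in the box (left 228,55), the deck is empty, the tread is back up and the flap is shut (right 625,125). The arm is clear of everything.

```bash
python3 -c "
from rig import arm
print(arm.finish_job())"
```

```text
the job is handed in; nothing more can be done
None
```

The disc is in the drop box, the flap has sprung shut, the bystanders were not touched, and the job was handed in at about 10 s of robot time; the hand-in returned no verdict.

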